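# Load the calibration plugs into the feed magazine

## Task

Load the four coloured calibration plugs into the upright four-rod magazine, so that it will feed them in the order shown on the order card: the plug with the colour of the chip next to the card's black bar goes in first, to the bottom, and the others on top of it in the order of the chips along the row. Leave all four lying flat in the magazine, one on another, coloured caps up, and let go of them.

Things in the scene. Friction and masses are not known exactly. Their poses are not given: they have to be found in the camera images.
- plug_red_center (a point): red calibration plug: loose upright cylinder on the table, diameter 34, height 26 mm, about 60 g; aluminium foot (lowest 11 mm), red cap. The point is its centre, 13 mm above its underside; z points up out of the cap. Plugs start at least 85 mm apart; two alike but black-capped stand among them and are not wanted.
- plug_blue_center (a point): blue calibration plug: loose upright cylinder on the table, diameter 34, height 26 mm, about 60 g; aluminium foot (lowest 11 mm), blue cap. The point is its centre, 13 mm above its underside; z points up out of the cap. Plugs start at least 85 mm apart; two alike but black-capped stand among them and are not wanted.
- plug_yellow_center (a point): yellow calibration plug: loose upright cylinder on the table, diameter 34, height 26 mm, about 60 g; aluminium foot (lowest 11 mm), yellow cap. The point is its centre, 13 mm above its underside; z points up out of the cap. Plugs start at least 85 mm apart; two alike but black-capped stand among them and are not wanted.
- plug_white_center (a point): white calibration plug: loose upright cylinder on the table, diameter 34, height 26 mm, about 60 g; aluminium foot (lowest 11 mm), white cap. The point is its centre, 13 mm above its underside; z points up out of the cap. Plugs start at least 85 mm apart; two alike but black-capped stand among them and are not wanted.
- magazine: fixed grey block 100 (x) x 90 (y) x 20 mm, orange strip at its -x end; origin on the shaft axis at table level. Four 8 mm steel rods at x +/-14.2, y +/-18.1 mm form a shaft 38 mm wide, straight to 122 mm above the table, then flared to 146 mm; plugs pile up on the block's top. Fingers up to 25 mm wide closing along its x pass between the rods (gap 28 mm; along y only 20). A plug may be dropped in.
- card: order card: fixed grey plate 60 (x) x 190 (y) x 4 mm lying on the table; origin at the centre of its underside. A black bar at its -y end (y = -82 mm) stands for the magazine's floor. Four round chips lie along its y axis at y = -54, -18, 18, 54 mm: the chip next to the bar means the bottom plug, the next chip the plug above it, and so on.
- chip_red: the red chip on the order card: a fixed disc, diameter 28 mm, 4 mm thick, lying on the card's top; the origin is the centre of its underside.
- chip_blue: the blue chip on the order card: a fixed disc, diameter 28 mm, 4 mm thick, lying on the card's top; the origin is the centre of its underside.
- chip_yellow: the yellow chip on the order card: a fixed disc, diameter 28 mm, 4 mm thick, lying on the card's top; the origin is the centre of its underside.
- chip_white: the white chip on the order card: a fixed disc, diameter 28 mm, 4 mm thick, lying on the card's top; the origin is the centre of its underside.
Not all that is in view belongs to the job. Several things look just like the part that bears plug_blue_center: the one meant starts farthest from the robot's base.

How it is judged:
By the outcome, as a careful person would: the job done as asked, in the order asked, and still so for the second after the job is handed in, with the robot touching nothing.
It also fails if it takes over 112 s, if anything falls off the work surface, if the arm or the gripper's body presses on something with over 40 N, if the wrist force passes 120 N, or if a joint passes its speed limit or range.

## Robot

A 6-joint arm with a two-finger parallel gripper is mounted at the origin on the work surface. World frame = base frame: x ahead of the robot, y to its left, z up, the work surface at z = 0. Lengths are in m, angles in rad, forces in N, time in s.
With the tool pointing down it reaches from about 0.4 to 0.825 m from the base axis. Payload 7 kg.
Tool frame: the origin (TCP) lies at the centre of the arm's flange, where the gripper is bolted on; the fingertips stand 178 mm ahead of it and the grasp point (between the pads) lies ahead of it (tcp_to_grasp is the z of the grasp point in the tool frame, in m); z points along the fingers, x is the direction in which the jaws open and shut, and the axes are right-handed (so a half turn about z gives the same grasp; the last joint's range is limited). The gripper opens to 88 mm and grips with 3 to 60 N. Pads are 19 mm wide; open, the fingers measure 130 mm over their backs; the gripper's body (78 mm by 193 mm) begins 47 mm behind the grasp point.
Start: joints at [1.438, 0.359, 0.012, 0, -1.224, -0.288], TCP at [0.276, 0.616, 0.405] pointing down, gripper open.
Joint ranges: [-3.07, 3.07], [-1.43, 2.12], [-1.02, 1.25], [-3.03, 1.67], [-3.05, -0], [-3.03, 3.03]. Speed limits (rad/s): [2.39, 2.39, 3.01, 3.14, 3.14, 3.14].

## Interface

Orientations are given as [roll, pitch, yaw] about the fixed x, y, z axes, in that order (R = Rz(yaw) Ry(pitch) Rx(roll)).
In Python, from station import get_state, grab_frame, job_done, tcp_to_grasp gives the robot as it stands.
- The arm moves only by the tool drive_tool, never from a script. Its argument "moves" is a list of rows, each a list of 7 numbers: the shift along the tool's x, y, z in mm, then the turn, a rotation vector about the tool's x, y, z in degrees, then the closure, from -1 (fully open) to 1 (shut), so that 0 is half open. In form: [[dx, dy, dz, ax, ay, az, claw], ...]. A call has 1 to 12 rows; each row is the pose to reach, as a shift and turn from the pose commanded when the call began, along the tool's axes at that moment; what a row does not reach only later rows make up. A row lasts 1/8 s, in which the tool goes at most 62.5 mm and 10.7 degrees, less where a joint would pass 70% of its speed; a pose out of reach is approached as far as the arm can. A call with a gripper value outside its range is refused whole. The fingers move at their own pace and stop on an object; "grip_force" is the grip in N (left out, the last holds). Time passes only in rows, so rows that repeat a pose let the fingers close. It gives the time, the measured TCP pose, the force and the opening at its end, in the units of the state.
- get_state(): the state, without advancing time (a new reading comes with each control period).
- grab_frame(name): name is "scene" or "top" or "wrist"; returns a dict with "img" (384x512x3 uint8, red, green, blue), "range_z" (384x512 float32, m along the optical axis (not along the pixel's ray), 0 where there is no reading), "fovy" (degrees; the focal length in pixels is half the picture's height over the tangent of half this angle, whatever the lens; pixels are square), "cx", "cy" (the principal point, pixels), "rvec" (rotation vector, rad) and "tvec" (3), from world to camera coordinates, as OpenCV has them. Camera axes: x right, y down, z forward; pixel columns grow to the right and rows downward; lengths in m; the calibration is good to about 2 mm. A picture is of the moment at which its call begins.
- job_done(): hands the job in, once; it reports no verdict.
The state is a dict: "t": time; "q": joint angles; "qd": joint speeds; "joint_efforts": joint torques, N m; "eef_pos": TCP position; "ee_rot": TCP orientation; "force": force on the tool from outside, world axes, zero at the start; "moment": the same for the moment, N m; "width": finger opening in m.
Only numpy, scipy, OpenCV 4.12 (cv2) and the standard library are available. Lean on these libraries where they do the work, as an engineer would, in place of code of your own. Each camera call takes 0.05 s, during which the arm holds its last target. There are 200 camera calls.

## Working session

There is one attempt and no reset: what is moved stays moved. The work goes in short steps, Python scripts to look and compute and a tool call to move; the robot and the scene stay as the last step left them, time stands still between calls to the robot, and variables do not carry over. Pictures are saved under pics/ and viewed, about 12 in all and at most 16, crops included, and the job is handed in when it is done.

Besides the shell and the picture viewer there is one more tool, called after ">>>" as name(argument=value, ...), one argument or row to a line, values as JSON. drive_tool: Moves the arm, as the interface text tells. Its arguments: {"type":"object","properties":{"moves":{"type":"array"},"grip_force":{"type":"number"}},"required":["moves"]}

```bash
ls; mkdir -p pics
cat > h.py <<'E'
import numpy as np, cv2
from station import get_state, grab_frame, job_done, tcp_to_grasp
def K(f):
    h,w=f['img'].shape[:2]; fl=h/2/np.tan(np.radians(f['fovy'])/2)
    return fl
def cast(f,u,v,z):
    R=cv2.Rodrigues(np.array(f['rvec'],float))[0]; t=np.array(f['tvec'],float).ravel()
    fl=K(f); d=R.T@np.array([(u-f['cx'])/fl,(v-f['cy'])/fl,1]); c=-R.T@t
    return c+d*(z-c[2])/d[2]
def cloud(f):
    R=cv2.Rodrigues(np.array(f['rvec'],float))[0]; t=np.array(f['tvec'],float).ravel()
    fl=K(f); v,u=np.mgrid[:f['img'].shape[0],:f['img'].shape[1]]; z=f['range_z']
    P=np.stack([(u-f['cx'])/fl*z,(v-f['cy'])/fl*z,z],-1)
    return (P-t)@R
def save(f,n): cv2.imwrite('pics/'+n,f['img'][...,::-1])
E
python3 - <<'E'
from h import *
print(get_state(), tcp_to_grasp)
for n in ['scene','top','wrist']:
    f=grab_frame(n); save(f,n+'0.png'); print(n,f['fovy'],f['cx'],f['cy'],f['rvec'],f['tvec'])
    np.save(n+'0.npy',f,allow_pickle=True)
E
```

```text
pics
{'t': 0.0, 'q': array([ 1.43811053e+00,  3.59395079e-01,  1.10560451e-02, -3.57913407e-04,
       -1.22409576e+00, -2.88084134e-01]), 'qd': array([ 5.49047688e-05,  2.94105078e-04, -3.99082384e-04, -1.11008841e-03,
       -8.40733344e-04, -4.24638135e-04]), 'joint_efforts': array([ 7.74443815e-04, -5.82715023e+01,  2.93069440e+01,  6.99770004e+00,
        7.04184640e-03, -1.57168733e-04]), 'eef_pos': array([0.27564251, 0.61594056, 0.40371452]), 'ee_rot': array([-3.14144969e+00, -1.66654636e-03, -1.99168827e+00]), 'force': array([-0.56662008,  0.02884917, -0.36303297]), 'moment': array([0.02787772, 0.03452186, 0.01960794]), 'width': 0.08762701940706304} 0.1593
scene 51.83738104572483 256.2118794149005 189.30988540749973 [ 2.0648917   1.08633429 -0.50960727] [-0.29105828 -0.30659032  1.13320318]
top 53.60503400746816 260.55443484230767 194.0425785413046 [ 2.1141722  -2.15686343  0.17962482] [-0.02615882  0.5851383   0.66661109]
wrist 59.62347485197719 258.04601449826055 193.82480624366877 [-1.60538153  2.47961105  0.37145958] [ 0.67305101 -0.03755647  0.39085401]
```

View pics/top0.png

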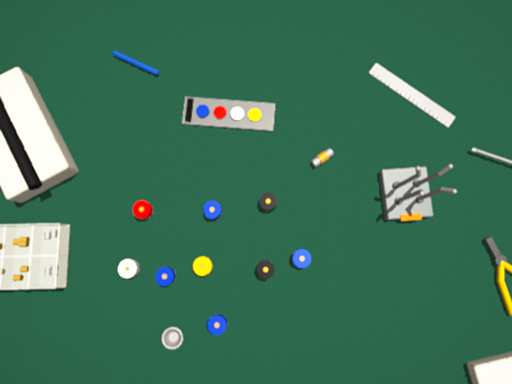

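View pics/scene0.png

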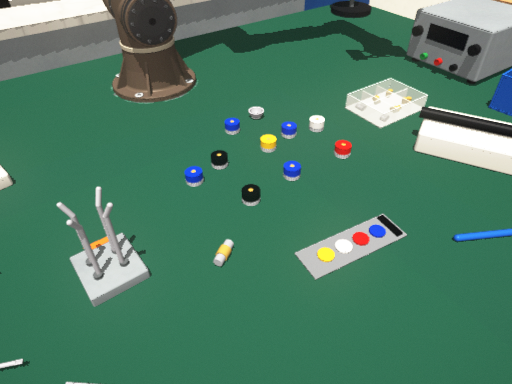

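The card reads, from the bar at (190,110) in the top view: blue (203,111), red (220,113), white (237,114), yellow (255,115). There are four blue look-alikes at (212,210), (165,276), (302,259) and (217,325), and two black-capped plugs at (268,202) and (265,270). Red is at (142,210), white (128,268), yellow (202,266), and the magazine about (407,194).

Run:
```python
from h import *
f=np.load('top0.npy',allow_pickle=True).item()
g=np.load('scene0.npy',allow_pickle=True).item()
def blobs(f,zc,amin):
    hsv=cv2.cvtColor(f['img'],cv2.COLOR_RGB2HSV); P=cloud(f)
    m={'blue':cv2.inRange(hsv,(108,120,60),(130,255,255)),'red':cv2.inRange(hsv,(0,150,90),(6,255,255))|cv2.inRange(hsv,(174,150,90),(180,255,255)),
     'yellow':cv2.inRange(hsv,(22,150,120),(32,255,255)),'white':cv2.inRange(hsv,(0,0,205),(180,50,255)),'orange':cv2.inRange(hsv,(8,170,120),(20,255,255))}
    for k,mm in m.items():
        for c in cv2.findContours(mm,cv2.RETR_EXTERNAL,cv2.CHAIN_APPROX_NONE)[0]:
            if amin<cv2.contourArea(c)<600:
                (u,v),r=cv2.minEnclosingCircle(cv2.convexHull(c)); M=cv2.moments(cv2.convexHull(c)); u,v=M['m10']/M['m00'],M['m01']/M['m00']
                p=cast(f,u,v,zc); q=P[int(v),int(u)]
                print(k,'px',round(u,1),round(v,1),'r',round(r,1),'at z=',zc,p[:2].round(4),'rho',round(np.hypot(*p[:2]),3),'depthpt',q.round(3))
print('TOP');blobs(f,.026,40)
# magazine block top
for n,h in (('top',f),('scene',g)):
    P=cloud(h); hs=cv2.cvtColor(h['img'],cv2.COLOR_RGB2HSV)
    if n=='top': print(P[215,425],P[175,395])
    m0=(np.abs(P[...,2]-.02)<.006)&(h['range_z']>0)&(hs[...,1]<60)
    m=cv2.morphologyEx((m0*255).astype(np.uint8),cv2.MORPH_CLOSE,np.ones((7,7)))
    for c in cv2.findContours(m,cv2.RETR_EXTERNAL,cv2.CHAIN_APPROX_NONE)[0]:
        if cv2.contourArea(c)>600:
            X=np.array([cast(h,*p[0],.02)[:2] for p in c],np.float32)
            print(n,c[:,0].mean(0),cv2.minAreaRect(X*1000),P[m0&(m>0)][:,2].mean())
w=cv2.imread('pics/wrist0.png'); a=cv2.resize(f['img'][160:350,100:330][...,::-1],None,fx=3,fy=3,interpolation=2)
cv2.imwrite('pics/crop.png',a)
```

```text
TOP
blue px 216.6 324.2 r 10.5 at z= 0.026 [0.3476 0.0477] rho 0.351 depthpt [0.348 0.049 0.025]
blue px 164.7 276.0 r 10.2 at z= 0.026 [0.4361 0.1448] rho 0.46 depthpt [0.438 0.146 0.025]
blue px 301.0 258.3 r 9.8 at z= 0.026 [ 0.4637 -0.1119] rho 0.477 depthpt [ 0.464 -0.112  0.026]
blue px 211.9 209.8 r 9.5 at z= 0.026 [0.5594 0.0565] rho 0.562 depthpt [0.561 0.058 0.026]
blue px 202.0 110.7 r 6.4 at z= 0.026 [0.7611 0.0766] rho 0.765 depthpt [0.77  0.08  0.008]
red px 141.8 209.2 r 9.8 at z= 0.026 [0.5633 0.1919] rho 0.595 depthpt [0.564 0.193 0.026]
red px 219.5 112.0 r 6.3 at z= 0.026 [0.7576 0.0414] rho 0.759 depthpt [0.765 0.044 0.012]
yellow px 505.4 283.1 r 27.5 at z= 0.026 [ 0.4103 -0.4922] rho 0.641 depthpt [ 0.409 -0.508 -0.001]
yellow px 202.1 265.8 r 10.2 at z= 0.026 [0.4536 0.0749] rho 0.46 depthpt [0.455 0.075 0.025]
yellow px 254.1 114.5 r 6.3 at z= 0.026 [ 0.7509 -0.0281] rho 0.751 depthpt [ 0.759 -0.028  0.007]
white px 173.0 336.6 r 5.1 at z= 0.026 [0.3273 0.1274] rho 0.351 depthpt [0.325 0.134 0.005]
white px 126.9 268.1 r 10.0 at z= 0.026 [0.4521 0.2162] rho 0.
[... 710 characters left out ...]
0.01 ]
[ 0.54192455 -0.35719956  0.01776519] [ 0.62241885 -0.30473059  0.01864401]
top [ 33.7481203  257.31578947] ((477.21124267578125, 401.3670654296875), (116.75584411621094, 128.3520965576172), 0.6500166654586792) 0.019893830784799005
top [406.46073298 193.28795812] ((585.939697265625, -323.0928039550781), (99.74016571044922, 91.63153076171875), 2.903782367706299) 0.019893830784799005
scene [108.17180617 265.45374449] ((592.1436767578125, -326.6040344238281), (104.0036849975586, 89.50901794433594), 2.61599063873291) 0.019767614561955353
scene [386.04022989 102.21264368] ((480.4750061035156, 420.7156982421875), (132.6435546875, 178.4046173095703), 0.46836772561073303) 0.019767614561955353
```

View pics/crop.png

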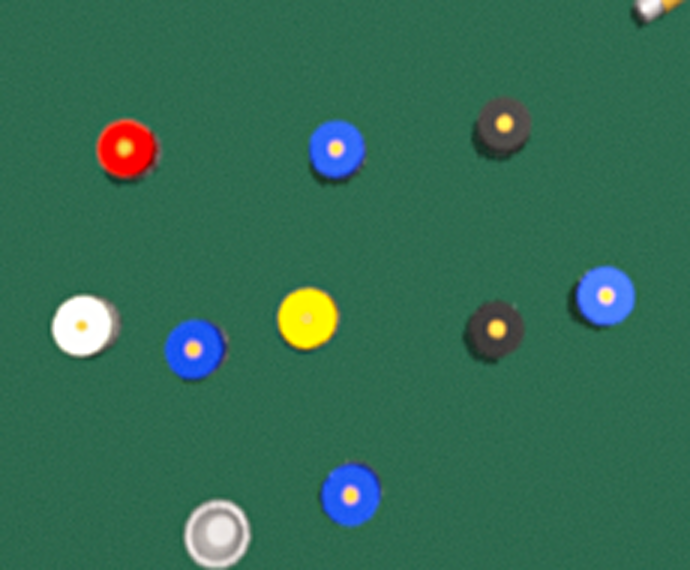

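Chosen blue: pixel (212,210), rho 0.562 m, the farthest of the four (the others are at 0.351, 0.460 and 0.477). The crop shows it clearly blue-capped. Heights and the magazine size (99.7 x 91.6 mm) match the description. Next I move above it.

```bash
cat >> h.py <<'E'
from scipy.spatial.transform import Rotation as Ro
YAW=-np.pi+np.radians(2.9)
def plan(x,y,zg,yaw=YAW):
    s=get_state(); R=Ro.from_euler('xyz',s['ee_rot']); T=Ro.from_euler('xyz',[np.pi,0,yaw])
    d=R.inv().apply(np.array([x,y,zg+tcp_to_grasp])-s['eef_pos'])*1000
    r=(R.inv()*T).as_rotvec(degrees=True)
    print('t',round(s['t'],2),'move',d.round(1),r.round(2),'F',s['force'].round(1),'w',round(s['width'],4))
E
python3 - <<'E'
from h import *
plan(.560,.0567,.15)
s=get_state(); f=np.load('wrist0.npy',allow_pickle=True).item()
R=cv2.Rodrigues(f['rvec'])[0]; c=-R.T@f['tvec']
Rt=Ro.from_euler('xyz',s['ee_rot']); print('cam in tool',Rt.inv().apply(c-s['eef_pos']), Rt.inv().apply(R.T[:,2]))
E
```

```text
t 0.15 move [ 394.2 -488.    95.2] [-5.000e-02 -6.000e-02  6.299e+01] F [ 0.   0.7 -0.4] w 0.0872
cam in tool [ 0.00079776 -0.07960555  0.02116898] [0.00118243 0.29480204 0.95555762]
```

>>> drive_tool(
  moves=[
    [394,-488,95,0,0,63,-1],
    [394,-488,95,0,0,63,-1],
    [394,-488,95,0,0,63,-1],
    [394,-488,95,0,0,63,-1],
    [394,-488,95,0,0,63,-1],
    [394,-488,95,0,0,63,-1],
    [394,-488,95,0,0,63,-1],
    [394,-488,95,0,0,63,-1],
    [394,-488,95,0,0,63,-1],
    [394,-488,95,0,0,63,-1],
    [394,-488,95,0,0,63,-1],
    [394,-488,95,0,0,63,-1],
  ],
  grip_force=25,
)

```text
t: 1.65
eef_pos: [0.5603, 0.0564, 0.3092]
ee_rot: [-3.141, -0.001, -3.093]
force: [0.1, -0.2, 0.3]
width: 0.0877
```

```bash
cat >> h.py <<'E'
def cap(f,col,x,y,z=.026):
    hsv=cv2.cvtColor(f['img'],cv2.COLOR_RGB2HSV)
    m={'blue':cv2.inRange(hsv,(105,110,50),(130,255,255)),'red':cv2.inRange(hsv,(0,150,80),(6,255,255))|cv2.inRange(hsv,(174,150,80),(180,255,255)),
     'yellow':cv2.inRange(hsv,(22,150,110),(32,255,255)),'white':cv2.inRange(hsv,(0,0,170),(180,60,255))}[col]
    best=None
    for c in cv2.findContours(m,cv2.RETR_EXTERNAL,cv2.CHAIN_APPROX_NONE)[0]:
        if cv2.contourArea(c)<60: continue
        X=np.array([cast(f,*p[0],z)[:2] for p in cv2.convexHull(c)],np.float32)*1000
        (a,b),r=cv2.minEnclosingCircle(X); d=np.hypot(a-1000*x,b-1000*y)
        e=cv2.fitEllipse(cv2.convexHull(c)) if len(cv2.convexHull(c))>4 else None
        if best is None or d<best[0]: best=(d,a,b,r,e and cast(f,*e[0],z)*1000,c.reshape(-1,2).mean(0))
    print(col,best)
E
python3 - <<'E'
from h import *
plan(.56,.0567,.15)
f=grab_frame('wrist'); save(f,'w1.png'); cap(f,'blue',.56,.057)
E
```

```text
t 1.65 move [ 0.3  0.3 -0.1] [-0.01 -0.05 -0.12] F [ 0.1 -0.2  0.3] w 0.0877
blue (np.float64(3.5491557885895078), 560.9816284179688, 53.58929443359375, 19.014484405517578, array([561.10239993,  53.16116368,  26.        ]), array([255.73387097, 189.66129032]))
```

View pics/w1.png

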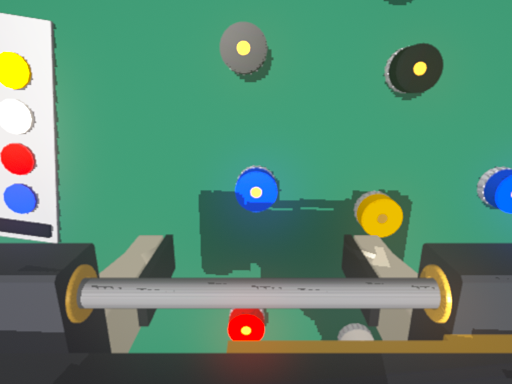

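The wrist view shows the chosen blue plug at (256,190), with its centre dot near (256,192), yellow at (379,215) and the card at left. I use the dot for precision.

```bash
cat >> h.py <<'E'
def dot(f,x,y,z=.026,lo=(12,60,150),hi=(32,255,255),rad=.02):
    # small bright dot in the cap centre: brightest/odd-coloured blob near (x,y)
    R=cv2.Rodrigues(np.array(f['rvec'],float))[0]; fl=K(f)
    p=R@np.array([x,y,z])+f['tvec']; u0,v0=p[0]/p[2]*fl+f['cx'],p[1]/p[2]*fl+f['cy']; r=int(.011*fl/p[2])
    im=cv2.cvtColor(f['img'],cv2.COLOR_RGB2LAB).astype(float); v,u=np.mgrid[:384,:512]
    near=(u-u0)**2+(v-v0)**2<r*r
    ref=np.median(im[near],axis=0); d=np.linalg.norm(im-ref,axis=-1)*near
    m=((d>max(8,.5*d.max()))&near).astype(np.uint8)
    n,l,st,ce=cv2.connectedComponentsWithStats(m)
    i=1+np.argmax(st[1:,4]); print('dot px',ce[i].round(1),'area',st[i,4],'->',(cast(f,*ce[i],z)*1000).round(1))
E
python3 - <<'E'
from h import *
f=grab_frame('wrist'); dot(f,.5605,.0555)
g=grab_frame('top'); 
for x,y in ((.5605,.0565),(.5635,.192),(.452,.2165),(.4536,.0749)): dot(g,x,y)
E
```

```text
dot px [255.7 190.8] area 103 -> [561.2  55.   26. ]
dot px [209.  209.6] area 24 -> [559.9  62.1  26. ]
dot px [142.2 206. ] area 20 -> [569.3 191.2  26. ]
dot px [126.7 268.2] area 12 -> [451.8 216.7  26. ]
dot px [202. 261.] area 3 -> [462.4  75.1  26. ]
```

```bash
python3 -c "
from h import *
plan(.561,.0553,.022)"
```

```text
t 1.8 move [ -0.9  -3.  128.7] [0.02 0.02 0.07] F [-0.  -0.5  1.2] w 0.0877
```

```bash
python3 -c "
from h import *
for i in range(3): print(get_state()['eef_pos']); grab_frame('top'); plan(.561,.0553,.022)"
```

```text
[0.55992599 0.05819866 0.3099591 ]
t 1.85 move [ -0.9  -3.1 128.8] [0.02 0.03 0.09] F [0.6 0.1 0.1] w 0.0876
[0.55989947 0.05833969 0.31005105]
t 1.9 move [ -0.8  -3.1 128.8] [0.02 0.04 0.1 ] F [-0.4 -0.2 -0.1] w 0.0874
[0.55990906 0.05835379 0.31009272]
t 1.95 move [ -0.8  -3.1 128.7] [0.02 0.04 0.1 ] F [ 0.1  0.4 -0.4] w 0.0876
```

```bash
python3 -c "
from h import *
f=grab_frame('wrist'); dot(f,.561,.0555)
R=cv2.Rodrigues(f['rvec'])[0]; c=-R.T@f['tvec'];s=get_state()
print(Ro.from_euler('xyz',s['ee_rot']).inv().apply(c-s['eef_pos']))
plan(.561,.0555,.022)"
```

```text
dot px [256.  189.3] area 101 -> [561.1  54.9  26. ]
[ 0.00084295 -0.08042444  0.02101573]
t 2.0 move [ -0.8  -2.7 128.7] [0.01 0.03 0.09] F [-0.4  0.3 -0.2] w 0.0876
```

Consistent: (561.1, 55). I descend, close and lift.

>>> drive_tool(
  moves=[
    [-1,-3,60,0,0,0,-0.6],
    [-1,-3,110,0,0,0,-0.6],
    [-1,-3,128.5,0,0,0,-0.6],
    [-1,-3,128.5,0,0,0,-0.6],
    [-1,-3,128.5,0,0,0,-0.6],
    [-1,-3,128.5,0,0,0,1],
    [-1,-3,128.5,0,0,0,1],
    [-1,-3,128.5,0,0,0,1],
    [-1,-3,128.5,0,0,0,1],
    [-1,-3,128.5,0,0,0,1],
    [-1,-3,128.5,0,0,0,1],
    [-1,-3,128.5,0,0,0,1],
  ],
  grip_force=25,
)

```text
t: 3.5
eef_pos: [0.5614, 0.0542, 0.1812]
ee_rot: [-3.142, 0.0, -3.091]
force: [1.0, -0.5, 0.7]
width: 0.0329
```

```bash
python3 -c "
from h import *
plan(.586,-.3235,.24)"
```

```text
t 3.5 move [  -5.5 -378.4 -218. ] [-0.    0.   -0.01] F [ 1.  -0.5  0.7] w 0.0329
```

>>> drive_tool(
  moves=[
    [0,0,-50,0,0,0,1],
    [0,0,-112,0,0,0,1],
    [-2,-40,-160,0,0,0,1],
    [-5,-100,-218,0,0,0,1],
    [-5,-160,-218,0,0,0,1],
    [-5,-220,-218,0,0,0,1],
    [-5,-280,-218,0,0,0,1],
    [-5,-335,-218,0,0,0,1],
    [-5,-378,-218,0,0,0,1],
    [-5,-378,-218,0,0,0,1],
    [-5,-378,-218,0,0,0,1],
    [-5,-378,-218,0,0,0,1],
  ],
)

```text
t: 5.0
eef_pos: [0.5855, -0.322, 0.3992]
ee_rot: [3.141, 0.0, -3.09]
force: [-0.1, -0.2, -0.8]
width: 0.0333
```

Run:
```python
from h import *
plan(.586,-.3235,.24)
for n in ['wrist','top','scene']:
    f=grab_frame(n); save(f,n+'2.png'); np.save(n+'2.npy',f,allow_pickle=True)
plan(.586,-.3235,.24)
```

```text
t 5.0 move [-0.4 -1.5 -0.1] [0.01 0.   0.06] F [-0.1 -0.2 -0.8] w 0.0333
t 5.15 move [-0.3 -1.5  0.2] [-0.01  0.03  0.08] F [-0.1 -0.7 -0.3] w 0.0335
```

View pics/wrist2.png

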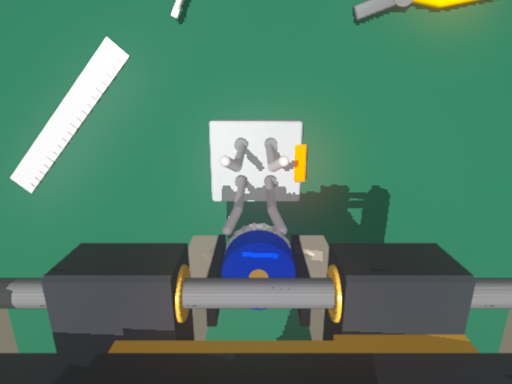

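Run:
```python
from h import *
f=np.load('wrist2.npy',allow_pickle=True).item()
hs=cv2.cvtColor(f['img'],cv2.COLOR_RGB2HSV); im=f['img']
m=((hs[...,1]<50)&(hs[...,2]>190)).astype(np.uint8)|((hs[...,0]>5)&(hs[...,0]<22)&(hs[...,1]>150)).astype(np.uint8)
m[:,:205]=0;m[:,312:]=0;m[:112]=0;m[205:]=0
m=cv2.morphologyEx(m,cv2.MORPH_OPEN,np.ones((5,5)));
vs,us=np.nonzero(m)
# edges by robust row/col extents
X=np.array([cast(f,u,v,.02)[:2] for u,v in zip(us,vs)],np.float32)*1000
r=cv2.minAreaRect(X); print(r, cv2.boxPoints(r).round(1).tolist())
for v in (130,150,170,190): 
    u=np.nonzero(m[v])[0]; print(v,u.min(),u.max(),(cast(f,u.min()-.5,v,.02)*1000).round(1)[:2],(cast(f,u.max()+.5,v,.02)*1000).round(1)[:2])
for u in (215,230,255,280,292):
    v=np.nonzero(m[:,u])[0]; print(u,v.min(),v.max(),(cast(f,u,v.min()-.5,.02)*1000).round(1)[:2],(cast(f,u,v.max()+.5,.02)*1000).round(1)[:2])
for n,p in dict(tipL=(226,161),tipR=(285,161)).items(): print(n,(cast(f,*p,.146)*1000).round(1))
dot(f,.586,-.3235,.244)
# white rod tips centroids
t=(im.min(-1)>225)
for c0 in ((226,161),(285,161)):
    mm=np.zeros_like(t);mm[c0[1]-7:c0[1]+8,c0[0]-7:c0[0]+8]=1; print('d',np.median(cloud(f)[c0[1],c0[0]]),cloud(f)[c0[1],c0[0]].round(4))
cv2.imwrite('pics/c2.png',cv2.resize(im[110:310,180:340][...,::-1],None,fx=3.5,fy=3))
```

```text
((588.3214721679688, -328.514892578125), (97.75404357910156, 87.14299774169922), 2.9370319843292236) [[537.2999877929688, -287.5], [541.7000122070312, -374.5], [639.4000244140625, -369.5], [634.9000244140625, -282.5]]
130 210 301 [ 638.  -360.3] [ 540.9 -365.2]
150 210 293 [ 637.8 -339. ] [ 547.6 -343.6]
170 211 293 [ 636.5 -317. ] [ 545.8 -321.7]
190 212 298 [ 635.2 -294.2] [ 538.4 -299.2]
215 121 200 [ 632.3 -370.4] [ 631.1 -282.1]
230 121 186 [ 616.6 -371.2] [ 614.7 -299.3]
255 121 186 [ 590.5 -372.5] [ 587.  -300.8]
280 121 185 [ 564.3 -373.9] [ 559.3 -303.3]
292 121 191 [ 551.8 -374.5] [ 545.5 -297.1]
tipL [ 608.9 -354.2  146. ]
tipR [ 567.5 -356.3  146. ]
dot px [255.8 284.3] area 823 -> [ 585.5 -318.   244. ]
d 0.14541315257848877 [ 0.609  -0.354   0.1454]
d 0.14471026327896847 [ 0.5673 -0.356   0.1447]
```

View pics/c2.png

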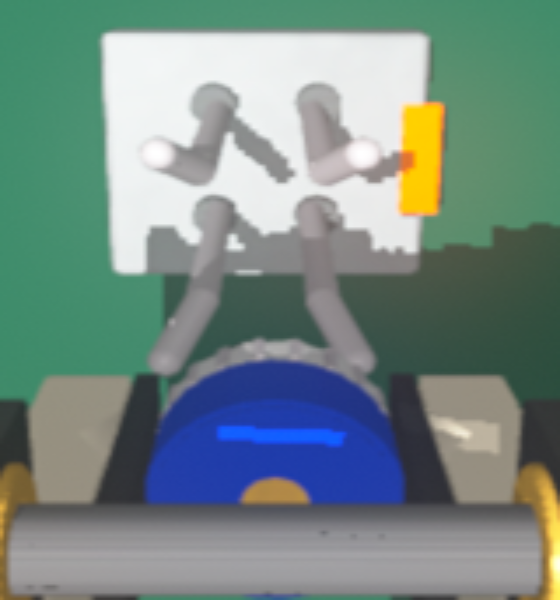

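Run:
```python
from h import *
f=np.load('wrist2.npy',allow_pickle=True).item()
T=[(cast(f,u,v,.146)*1000)[:2] for u,v in ((224.9,161),(283.7,161.3),(226.6,229.3),(282,230))]
for t in T: print(t.round(1))
print('ctr',np.mean(T,0)); 
B=[(cast(f,180+u/3.5,110+v/3,.02)*1000)[:2] for u,v in ((214,106),(318,104),(212,214),(316,215))]
for t in B: print(t.round(1))
print('base ctr',np.mean(B,0))
for z in (.240,.244): print('plug',(cast(f,258.6,272.8,z)*1000).round(1))
P=cloud(f)
for p in ((226,229),(282,230)): print(P[p[1]-3:p[1]+4,p[0]-2:p[0]+3].reshape(-1,3)[:,2].max())
m=(np.abs(P[...,2]-.244)<.01)
hs=cv2.cvtColor(f['img'],cv2.COLOR_RGB2HSV); b=m&(hs[...,0]>105)&(hs[...,0]<130)&(hs[...,1]>100)
print('cap z',np.percentile(P[b][:,2],[50,90,98]),P[b].min(0),P[b].max(0))
# top camera: rods tips at ~146
g=np.load('top0.npy',allow_pickle=True).item(); Q=cloud(g)
m=((Q[...,2]>.136)&(Q[...,2]<.155)).astype(np.uint8); m[:,:370]=0;m[:,470:]=0; m[:150]=0;m[240:]=0
n,l,st,ce=cv2.connectedComponentsWithStats(m)
for i in range(1,n): print('top tip',st[i,4],ce[i].round(1),Q[l==i].mean(0).round(4),(cast(g,*ce[i],.146)*1000).round(1))
```

```text
[ 609.7 -354.1]
[ 568.4 -356. ]
[ 607.3 -302.2]
[ 565.8 -303.7]
ctr [ 587.77004763 -329.01189961]
[ 604.  -345.8]
[ 572.3 -348.1]
[ 603.2 -305.9]
[ 570.4 -307.2]
base ctr [ 587.47193069 -326.72326526]
plug [ 584.4 -321.7  240. ]
plug [ 584.5 -324.   244. ]
0.14554118449036352
0.22244028035360797
cap z [0.24264378 0.24354482 0.24400352] [ 0.56770666 -0.33888788  0.23400397] [ 0.60156523 -0.30384686  0.2459823 ]
top tip 37 [448.1 167.5] [ 0.6071 -0.3483  0.1418] [ 606.2 -346.2  146. ]
top tip 31 [417.9 169.7] [ 0.6043 -0.2978  0.1425] [ 603.6 -296.3  146. ]
top tip 39 [451.8 190.9] [ 0.5678 -0.3502  0.1421] [ 567.1 -348.2  146. ]
top tip 24 [421.  193.3] [ 0.5646 -0.2989  0.1436] [ 564.2 -297.9  146. ]
```

>>> drive_tool(
  moves=[
    [-1,-3,40,0,0,0,1],
    [-1,-3,66,0,0,0,1],
    [-1,-3,66,0,0,0,1],
    [-1,-3,66,0,0,0,1],
    [-1,-3,66,0,0,0,1],
    [-1,-3,66,0,0,0,1],
  ],
)

```text
t: 5.9
eef_pos: [0.5867, -0.3261, 0.3343]
ee_rot: [-3.141, 0.002, -3.091]
force: [-0.6, 0.4, -1.5]
width: 0.0332
```

Run:
```python
from h import *
print(get_state()['eef_pos'])
f=grab_frame('wrist'); np.save('wrist3.npy',f,allow_pickle=True)
g=grab_frame('scene'); np.save('scene3.npy',g,allow_pickle=True)
a=cv2.resize(f['img'][90:330,160:360][...,::-1],(500,600)); b=cv2.resize(g['img'][160:310,40:165][...,::-1],None,fx=2.4,fy=4)
b=cv2.resize(g['img'][170:310,50:150][...,::-1],None,fx=3,fy=3); b=cv2.copyMakeBorder(b,0,180,0,0,0)
cv2.imwrite('pics/c3.png',np.hstack([a,b]))
print(get_state()['eef_pos'])
```

```text
[ 0.58674368 -0.32605667  0.33430111]
[ 0.58662367 -0.326062    0.33385509]
```

View pics/c3.png

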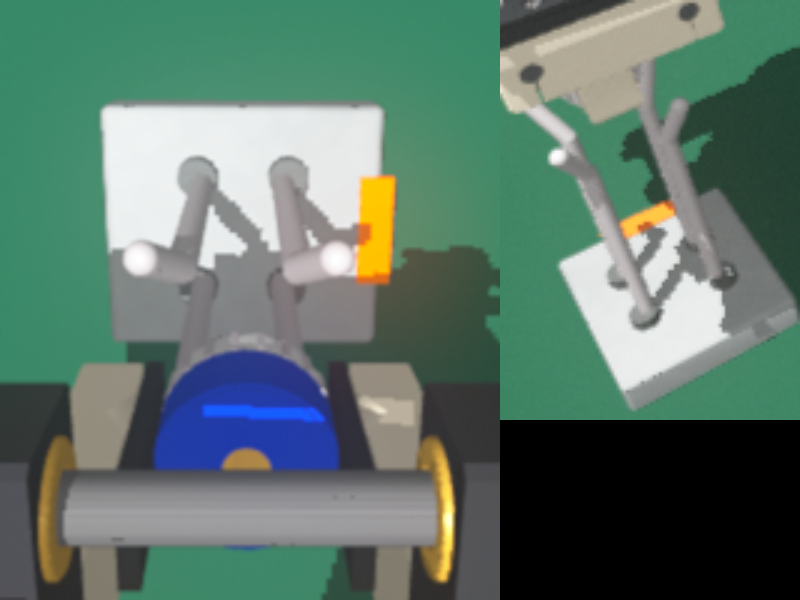

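Run:
```python
from h import *
f=np.load('wrist3.npy',allow_pickle=True).item()
L,R=[cast(f,u,193.2,.1455)[:2]*1000 for u in (216.8,294.8)]
th=np.radians(2.9); M=(L+R)/2+26.0*np.array([-np.sin(th),np.cos(th)])
print(L,R,'axis from tips',M)
B=[(cast(f,160+u/2.5,90+v/2.5,.02)*1000)[:2] for u,v in ((197,178),(288,176),(200,288),(286,287))]
print('bases',np.round(B,1).tolist(),np.mean(B,0))
zc=.1745+.0035
for v in (472,476): print('plug',v,cast(f,160+247/2.5,90+v/2.5,zc)*1000)
P=cloud(f); hs=cv2.cvtColor(f['img'],cv2.COLOR_RGB2HSV)
b=(np.abs(P[...,2]-zc)<.003)&(hs[...,0]>105)&(hs[...,0]<130)&(hs[...,1]>100)
print('cap face',np.percentile(P[b],[0.5,99.5],axis=0),np.median(P[b][:,2]))
(c,r)=cv2.minEnclosingCircle((P[b][:,:2]*1000).astype(np.float32)); print(c,r)
g=np.load('scene3.npy',allow_pickle=True).item()
B=[(cast(g,50+u/3,170+v/3,.02)*1000)[:2] for u,v in ((622,278),(644,318),(724,275))] if 0 else [(cast(g,50+(u-500)/3,170+v/3,.02)*1000)[:2] for u,v in ((622,278),(644,318),(724,275))]
print('scene bases',np.round(B,1).tolist())
for n in ('wrist2','wrist3'):
    f=np.load(n+'.npy',allow_pickle=True).item(); P=cloud(f); hs=cv2.cvtColor(f['img'],cv2.COLOR_RGB2HSV)
    m=(np.abs(P[...,2]-.02)<.004)&(hs[...,1]<60); m[:,:190]=0; m[:,330:]=0
    r=cv2.minAreaRect((P[m][:,:2]*1000).astype(np.float32)); print(n,'block by depth',r)
```

```text
[ 609.28478774 -354.34606587] [ 568.49698693 -356.41482575] axis from tips [ 587.57547089 -329.41374252]
bases [[604.6, -346.0], [572.3, -348.4], [602.1, -304.8], [570.3, -306.8]] [ 587.31610738 -326.48971905]
plug 472 [ 585.75739214 -324.41648122  178.        ]
plug 476 [ 585.71505217 -323.58477272  178.        ]
cap face [[ 0.56962728 -0.34254763  0.17512761]
 [ 0.60285686 -0.32461029  0.17960763]] 0.1778686809212524
(585.941162109375, -325.4693298339844) 17.760990142822266
scene bases [[572.7, -348.3], [604.4, -346.8], [600.8, -304.2]]
wrist2 block by depth ((587.4559326171875, -328.445068359375), (99.72251892089844, 89.09230041503906), 2.9954395294189453)
wrist3 block by depth ((587.4933471679688, -328.1543884277344), (99.79511260986328, 89.6993637084961), 2.8081815242767334)
```

>>> drive_tool(
  moves=[
    [-1.5,-3,0,0,0,0,1],
    [-1.5,-3,10,0,0,0,1],
    [-1.5,-3,20,0,0,0,1],
    [-1.5,-3,26,0,0,0,1],
    [-1.5,-3,26,0,0,0,1],
    [-1.5,-3,26,0,0,0,1],
    [-1.5,-3,26,0,0,0,1],
  ],
)

```text
t: 6.88
eef_pos: [0.5883, -0.329, 0.3076]
ee_rot: [-3.141, 0.001, -3.091]
force: [0.0, -0.7, 0.3]
width: 0.0336
```

Run:
```python
from h import *
s=get_state();print(s['eef_pos'],s['force'],s['moment'])
f=grab_frame('wrist'); np.save('wrist4.npy',f,allow_pickle=True)
g=grab_frame('scene'); h=grab_frame('top')
a=cv2.resize(f['img'][130:330,160:360][...,::-1],(500,500)); 
b=cv2.resize(g['img'][175:300,50:150][...,::-1],(400,500))
cv2.imwrite('pics/c4.png',cv2.resize(np.hstack([a,b]),(800,444)))
```

```text
[ 0.58833551 -0.32899342  0.30760791] [ 0.00713778 -0.65584642  0.31966218] [ 0.06137815 -0.03803077 -0.00316187]
```

View pics/c4.png

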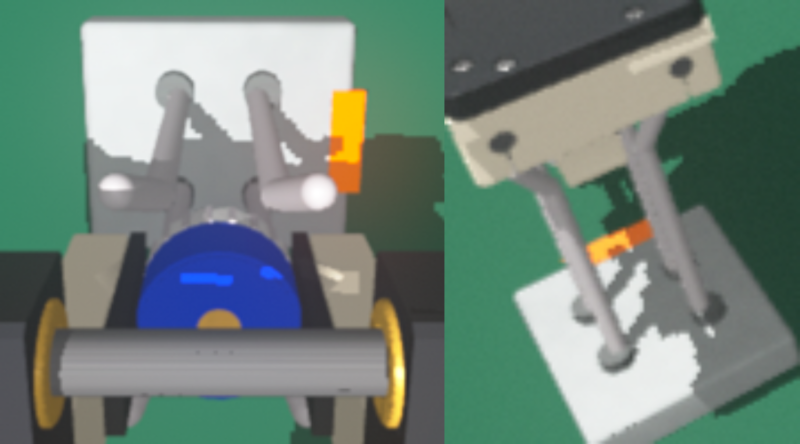

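Tips at (117,190) and (319,190) in the crop are symmetric about the plug's dot at (219,320), with no contact force. I descend.

>>> drive_tool(
  moves=[
    [0,0,5,0,0,0,1],
    [0,0,10,0,0,0,1],
    [0,0,15,0,0,0,1],
    [0,0,20,0,0,0,1],
    [0,0,20,0,0,0,1],
  ],
)

```text
t: 7.65
eef_pos: [0.5881, -0.3289, 0.2865]
ee_rot: [3.141, -0.001, -3.091]
force: [0.0, -0.3, -1.5]
width: 0.0335
```

>>> drive_tool(
  moves=[
    [0,0,6,0,0,0,1],
    [0,0,12,0,0,0,1],
    [0,0,16,0,0,0,1],
    [0,0,16,0,0,0,1],
    [0,0,16,0,0,0,1],
  ],
)

```text
t: 8.28
eef_pos: [0.5883, -0.329, 0.2713]
ee_rot: [-3.141, 0.0, -3.091]
force: [-0.1, 1.3, -0.2]
width: 0.0336
```

>>> drive_tool(
  moves=[
    [0,0,0,0,0,0,-0.2],
    [0,0,0,0,0,0,-0.2],
    [0,0,0,0,0,0,-0.2],
    [0,0,0,0,0,0,-0.2],
    [0,0,0,0,0,0,-0.2],
    [0,0,-50,0,0,0,-0.2],
    [0,0,-110,0,0,0,-0.2],
    [0,0,-130,0,0,0,-0.2],
    [0,0,-130,0,0,0,-0.2],
    [0,0,-130,0,0,0,-0.2],
  ],
)

```text
t: 9.52
eef_pos: [0.5879, -0.3288, 0.4001]
ee_rot: [3.141, -0.001, -3.091]
force: [0.2, -0.3, -0.8]
width: 0.0527
```

Run:
```python
from h import *
f=grab_frame('wrist'); np.save('wrist5.npy',f,allow_pickle=True)
g=grab_frame('scene')
a=cv2.resize(f['img'][110:310,160:360][...,::-1],(500,500)); 
b=cv2.resize(g['img'][175:300,50:150][...,::-1],(400,500))
cv2.imwrite('pics/c5.png',cv2.resize(np.hstack([a,b]),(800,444)))
plan(.5635,.192,.15)
```

```text
t 9.62 move [ -1.9 521.4  90.8] [ 0.05 -0.13 -0.02] F [-0.  -0.5  0.2] w 0.0527
```

View pics/c5.png

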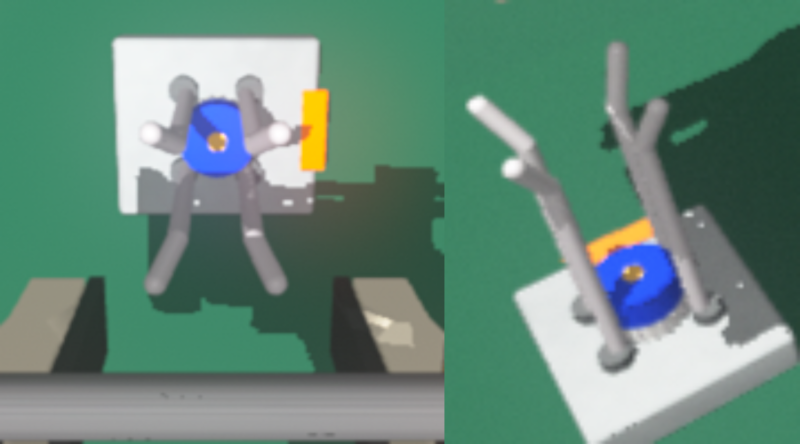

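Blue lies flat at the magazine's bottom (cap at (217,138) in the crop). Red is next.

>>> drive_tool(
  moves=[
    [0,60,0,0,0,0,-0.6],
    [0,120,0,0,0,0,-0.6],
    [0,180,20,0,0,0,-0.6],
    [-2,240,40,0,0,0,-0.6],
    [-2,300,60,0,0,0,-0.6],
    [-2,360,80,0,0,0,-0.6],
    [-2,420,91,0,0,0,-0.6],
    [-3,480,91,0,0,0,-0.6],
    [-3,520,91,0,0,0,-0.6],
    [-3,520,91,0,0,0,-0.6],
    [-3,520,91,0,0,0,-0.6],
    [-3,520,91,0,0,0,-0.6],
  ],
)

```text
t: 11.12
eef_pos: [0.565, 0.1895, 0.3098]
ee_rot: [-3.141, -0.001, -3.092]
force: [0.6, -0.5, -0.0]
width: 0.0699
```

Run:
```python
from h import *
grab_frame('scene');grab_frame('scene')
f=grab_frame('wrist'); save(f,'w6.png'); cap(f,'red',.5645,.191); dot(f,.5645,.191); dot(f,.5645,.191); plan(.5645,.191,.022)
```

```text
red (np.float64(1.9442373317333166), 563.843505859375, 189.16995239257812, 18.830230712890625, array([564.32292638, 189.03489553,  26.        ]), array([258.08264463, 193.04132231]))
dot px [258.1 194.9] area 96 -> [564.1 190.7  26. ]
dot px [258.1 194.9] area 96 -> [564.1 190.7  26. ]
t 11.28 move [  0.5   1.4 128.9] [-0.   -0.   -0.09] F [-0.4  0.2 -0.3] w 0.0702
```

>>> drive_tool(
  moves=[
    [0.5,0.5,60,0,0,0,-0.6],
    [0.5,0.5,110,0,0,0,-0.6],
    [0.5,0.5,128.5,0,0,0,-0.6],
    [0.5,0.5,128.5,0,0,0,-0.6],
    [0.5,0.5,128.5,0,0,0,-0.6],
    [0.5,0.5,128.5,0,0,0,1],
    [0.5,0.5,128.5,0,0,0,1],
    [0.5,0.5,128.5,0,0,0,1],
    [0.5,0.5,128.5,0,0,0,1],
    [0.5,0.5,128.5,0,0,0,1],
    [0.5,0.5,128.5,0,0,0,1],
    [0.5,0.5,128.5,0,0,0,1],
  ],
)

```text
t: 12.78
eef_pos: [0.5645, 0.191, 0.1818]
ee_rot: [3.142, 0.0, -3.091]
force: [-0.4, 0.2, 1.7]
width: 0.0338
```

```bash
python3 -c "
from h import *
plan(.5882,-.3289,.24)"
```

```text
t 12.78 move [   2.5 -520.5 -217.6] [ 0.    0.01 -0.01] F [-0.4  0.2  1.7] w 0.0338
```

>>> drive_tool(
  moves=[
    [0,0,-60,0,0,0,1],
    [0,-30,-115,0,0,0,1],
    [0,-80,-150,0,0,0,1],
    [0,-135,-180,0,0,0,1],
    [0,-190,-210,0,0,0,1],
    [2.5,-250,-217,0,0,0,1],
    [2.5,-310,-217,0,0,0,1],
    [2.5,-370,-217,0,0,0,1],
    [2.5,-430,-217,0,0,0,1],
    [2.5,-490,-217,0,0,0,1],
    [2.5,-519.5,-217,0,0,0,1],
    [2.5,-519.5,-217,0,0,0,1],
  ],
)

```text
t: 14.28
eef_pos: [0.5877, -0.3302, 0.3973]
ee_rot: [3.141, -0.002, -3.094]
force: [-0.1, 0.5, -1.5]
width: 0.0331
```

```bash
python3 -c "
from h import *
grab_frame('scene');grab_frame('scene');grab_frame('scene');grab_frame('scene')
plan(.5882,-.328,.148)"
```

```text
t 14.47 move [ 0.  -0.9 91.3] [ 0.02 -0.01  0.03] F [ 0.1 -0.  -1.4] w 0.0334
```

>>> drive_tool(
  moves=[
    [0,-1,50,0,0,0,1],
    [0,-1,85,0,0,0,1],
    [0,-1,91,0,0,0,1],
    [0,-1,91,0,0,0,1],
    [0,-1,91,0,0,0,1],
    [0,-1,91,0,0,0,1],
  ],
)

```text
t: 15.22
eef_pos: [0.5886, -0.329, 0.3093]
ee_rot: [-3.141, 0.002, -3.091]
force: [-0.5, -0.0, -0.4]
width: 0.0331
```

```bash
cat >> h.py <<'E'
def chk(col,cz):
    f=grab_frame('wrist'); P=cloud(f); hs=cv2.cvtColor(f['img'],cv2.COLOR_RGB2HSV)
    c={'red':(hs[...,0]<8)|(hs[...,0]>172),'white':hs[...,1]<60,'yellow':(hs[...,0]>20)&(hs[...,0]<34)}[col]
    if col!='white': c=c&(hs[...,1]>130)
    b=(np.abs(P[...,2]-cz)<.003)&c; b[:,:200]=0;b[:,320:]=0;b[:190]=0
    n,l,st,ce=cv2.connectedComponentsWithStats(b.astype(np.uint8)); i=1+np.argmax(st[1:,4]); Q=P[l==i]
    print(col,'face x',np.percentile(Q[:,0],[.5,99.5]).round(4),'ymin+17',(np.percentile(Q[:,1],.5)+.017).round(4),'z',np.median(Q[:,2]).round(4),'n',len(Q))
    save(f,'chk_'+col+'.png')
E
python3 -c "
from h import *
s=get_state();print(s['eef_pos'],s['force'])
chk('red',s['eef_pos'][2]-tcp_to_grasp+.0035)"
```

```text
[ 0.58856414 -0.32897606  0.3092516 ] [-0.52732593 -0.0499088  -0.41339399]
red face x [0.5715 0.6047] ymin+17 -0.3293 z 0.1523 n 2178
```

>>> drive_tool(
  moves=[
    [0.4,0.8,0,0,0,0,1],
    [0.4,0.8,8,0,0,0,1],
    [0.4,0.8,15,0,0,0,1],
    [0.4,0.8,22,0,0,0,1],
    [0.4,0.8,22,0,0,0,1],
  ],
)

```text
t: 15.9
eef_pos: [0.5876, -0.3281, 0.2845]
ee_rot: [3.141, -0.002, -3.091]
force: [0.0, 0.3, -0.6]
width: 0.0333
```

>>> drive_tool(
  moves=[
    [0,0,7,0,0,0,1],
    [0,0,15,0,0,0,1],
    [0,0,15,0,0,0,1],
    [0,0,15,0,0,0,-0.2],
    [0,0,15,0,0,0,-0.2],
    [0,0,15,0,0,0,-0.2],
    [0,0,15,0,0,0,-0.2],
    [0,0,15,0,0,0,-0.2],
    [0,0,-40,0,0,0,-0.2],
    [0,0,-100,0,0,0,-0.2],
    [0,0,-115,0,0,0,-0.2],
    [0,0,-115,0,0,0,-0.2],
  ],
)

```text
t: 17.4
eef_pos: [0.5878, -0.3281, 0.4019]
ee_rot: [-3.141, 0.003, -3.091]
force: [-0.4, -0.1, -0.2]
width: 0.0523
```

```bash
cat >> h.py <<'E'
def mag(n,col):
    f=grab_frame('wrist'); g=grab_frame('scene')
    a=cv2.resize(f['img'][110:310,160:360][...,::-1],(500,500)); b=cv2.resize(g['img'][175:300,50:150][...,::-1],(400,500))
    cv2.imwrite('pics/'+n,cv2.resize(np.hstack([a,b]),(800,444)))
    P=cloud(f); hs=cv2.cvtColor(f['img'],cv2.COLOR_RGB2HSV); m=(np.hypot(P[...,0]-.5875,P[...,1]+.3285)<.017)&(P[...,2]<.14)
    c={'red':(hs[...,0]<8)|(hs[...,0]>172),'white':hs[...,2]>0,'yellow':(hs[...,0]>18)&(hs[...,0]<34)}[col]
    Q=P[m&c]; print('pile top z',np.percentile(Q[:,2],[10,50,90]).round(4),'n',len(Q))
    A=np.c_[Q[:,:2]-Q[:,:2].mean(0),np.ones(len(Q))]; k=np.abs(Q[:,2]-np.median(Q[:,2]))<.005
    print('tilt',np.linalg.lstsq(A[k],Q[k,2],rcond=None)[0].round(3))
E
python3 -c "
from h import *
mag('c7.png','red'); grab_frame('top'); plan(.4525,.2152,.15)"
```

```text
pile top z [0.0699 0.0709 0.0718] n 791
tilt [-0.008  0.002  0.071]
t 17.55 move [107.2 549.1  90.3] [ 0.08 -0.16 -0.02] F [ 0.5 -0.2  0.5] w 0.0525
```

View pics/c7.png

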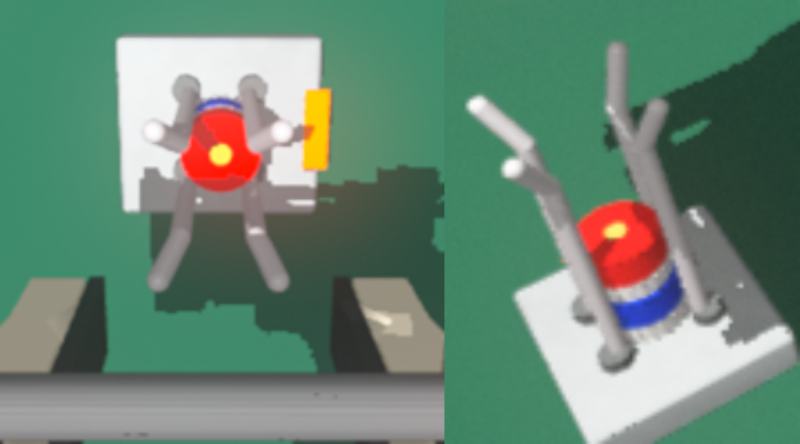

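Red lies flat on blue (top z 0.071, 0.072 expected). White is next.

>>> drive_tool(
  moves=[
    [0,60,0,0,0,0,-0.6],
    [0,120,0,0,0,0,-0.6],
    [20,175,20,0,0,0,-0.6],
    [40,230,40,0,0,0,-0.6],
    [60,285,60,0,0,0,-0.6],
    [80,340,80,0,0,0,-0.6],
    [95,395,90,0,0,0,-0.6],
    [107,450,90,0,0,0,-0.6],
    [107,505,90,0,0,0,-0.6],
    [107,549,90,0,0,0,-0.6],
    [107,549,90,0,0,0,-0.6],
    [107,549,90,0,0,0,-0.6],
  ],
)

```text
t: 19.05
eef_pos: [0.4527, 0.2144, 0.3094]
ee_rot: [-3.14, -0.002, -3.091]
force: [1.5, -1.0, -0.5]
width: 0.0699
```

Run:
```python
from h import *
grab_frame('scene');grab_frame('scene')
f=grab_frame('wrist'); save(f,'w8.png'); cap(f,'white',.4525,.2152); dot(f,.4525,.2152); plan(.4525,.2152,.022)
```

```text
white (np.float64(3.898302163024602), 451.5782165527344, 211.41224670410156, 20.255828857421875, array([452.37425606, 211.2472227 ,  26.        ]), array([257.67692308, 190.73846154]))
dot px [257.  194.4] area 65 -> [452.7 214.2  26. ]
t 19.2 move [  0.5   1.6 128.9] [-0.04 -0.05 -0.08] F [-0.3  0.2  0.5] w 0.07
```

View pics/w8.png

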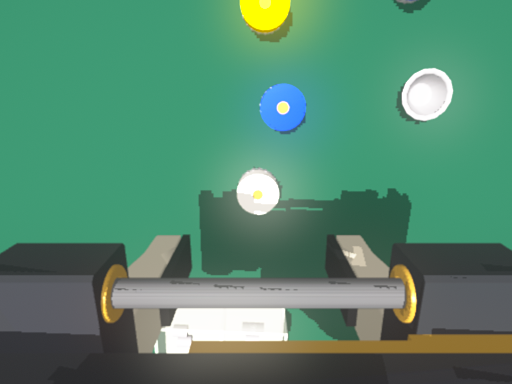

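White plug at (258,192), its dot at (257,194); the tray and the blue neighbour are clear of the fingers.

>>> drive_tool(
  moves=[
    [0.3,0.5,60,0,0,0,-0.6],
    [0.3,0.5,110,0,0,0,-0.6],
    [0.3,0.5,128.5,0,0,0,-0.6],
    [0.3,0.5,128.5,0,0,0,-0.6],
    [0.3,0.5,128.5,0,0,0,-0.6],
    [0.3,0.5,128.5,0,0,0,1],
    [0.3,0.5,128.5,0,0,0,1],
    [0.3,0.5,128.5,0,0,0,1],
    [0.3,0.5,128.5,0,0,0,1],
    [0.3,0.5,128.5,0,0,0,1],
    [0.3,0.5,128.5,0,0,0,1],
    [0.3,0.5,128.5,0,0,0,1],
  ],
)

```text
t: 20.7
eef_pos: [0.4529, 0.2153, 0.1823]
ee_rot: [3.142, 0.0, -3.091]
force: [-1.1, 0.2, 3.7]
width: 0.0334
```

```bash
python3 -c "
from h import *
plan(.588,-.3285,.24)"
```

```text
t 20.7 move [-107.5 -549.9 -217.1] [ 0.  0. -0.] F [-1.1  0.2  3.7] w 0.0334
```

>>> drive_tool(
  moves=[
    [0,0,-60,0,0,0,1],
    [0,-30,-115,0,0,0,1],
    [-20,-80,-150,0,0,0,1],
    [-40,-135,-180,0,0,0,1],
    [-60,-190,-205,0,0,0,1],
    [-80,-245,-217,0,0,0,1],
    [-95,-300,-217,0,0,0,1],
    [-107,-360,-217,0,0,0,1],
    [-107,-420,-217,0,0,0,1],
    [-107,-480,-217,0,0,0,1],
    [-107,-540,-217,0,0,0,1],
    [-107,-549,-217,0,0,0,1],
  ],
)

```text
t: 22.2
eef_pos: [0.5869, -0.3313, 0.3976]
ee_rot: [3.141, -0.002, -3.095]
force: [-0.0, 0.6, -0.9]
width: 0.0332
```

```bash
python3 -c "
from h import *
grab_frame('scene');grab_frame('scene');grab_frame('scene');grab_frame('scene')
plan(.588,-.3275,.150)"
```

```text
t 22.4 move [-0.6 -0.5 89.5] [ 0.03 -0.03 -0.  ] F [ 0.4  0.6 -0.4] w 0.0335
```

>>> drive_tool(
  moves=[
    [-0.5,-0.5,50,0,0,0,1],
    [-0.5,-0.5,85,0,0,0,1],
    [-0.5,-0.5,89,0,0,0,1],
    [-0.5,-0.5,89,0,0,0,1],
    [-0.5,-0.5,89,0,0,0,1],
    [-0.5,-0.5,89,0,0,0,1],
  ],
)

```text
t: 23.15
eef_pos: [0.5883, -0.3282, 0.3117]
ee_rot: [-3.141, 0.002, -3.091]
force: [-0.8, 0.4, -0.6]
width: 0.0333
```

```bash
python3 -c "
from h import *
s=get_state();print(s['eef_pos'],s['force'])
chk('white',s['eef_pos'][2]-tcp_to_grasp+.0035)"
```

```text
[ 0.58831039 -0.32818004  0.31171162] [-0.75261691  0.4442388  -0.60828332]
white face x [0.5687 0.6078] ymin+17 -0.3292 z 0.1543 n 2384
```

>>> drive_tool(
  moves=[
    [0.4,0.8,0,0,0,0,1],
    [0.4,0.8,8,0,0,0,1],
    [0.4,0.8,16,0,0,0,1],
    [0.4,0.8,24,0,0,0,1],
    [0.4,0.8,24,0,0,0,1],
  ],
)

```text
t: 23.82
eef_pos: [0.5873, -0.3273, 0.2849]
ee_rot: [3.141, -0.002, -3.091]
force: [0.3, -0.7, -0.2]
width: 0.0332
```

>>> drive_tool(
  moves=[
    [0,0,7,0,0,0,1],
    [0,0,14,0,0,0,1],
    [0,0,14,0,0,0,1],
    [0,0,14,0,0,0,-0.2],
    [0,0,14,0,0,0,-0.2],
    [0,0,14,0,0,0,-0.2],
    [0,0,14,0,0,0,-0.2],
    [0,0,14,0,0,0,-0.2],
    [0,0,-40,0,0,0,-0.2],
    [0,0,-100,0,0,0,-0.2],
    [0,0,-115,0,0,0,-0.2],
    [0,0,-115,0,0,0,-0.2],
  ],
)

```text
t: 25.32
eef_pos: [0.5875, -0.3274, 0.4025]
ee_rot: [-3.141, 0.003, -3.091]
force: [-0.2, 0.0, -0.3]
width: 0.0525
```

```bash
python3 -c "
from h import *
mag('c9.png','white'); grab_frame('top'); plan(.455,.0735,.15)"
```

```text
pile top z [0.0952 0.0968 0.0978] n 1171
tilt [-0.008  0.     0.097]
t 25.48 move [111.6 406.7  90.6] [ 0.08 -0.16 -0.02] F [ 0.4 -0.1 -0.6] w 0.0525
```

View pics/c9.png

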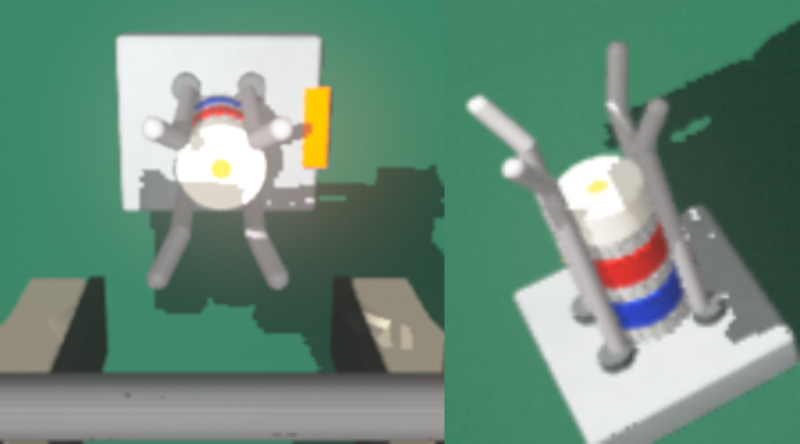

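Blue, red and white lie flat (top z 0.097, 0.098 expected). Yellow is next.

>>> drive_tool(
  moves=[
    [0,60,0,0,0,0,-0.6],
    [0,120,0,0,0,0,-0.6],
    [25,170,20,0,0,0,-0.6],
    [50,220,40,0,0,0,-0.6],
    [75,270,60,0,0,0,-0.6],
    [100,320,80,0,0,0,-0.6],
    [112,370,90,0,0,0,-0.6],
    [112,407,90,0,0,0,-0.6],
    [112,407,90,0,0,0,-0.6],
    [112,407,90,0,0,0,-0.6],
    [112,407,90,0,0,0,-0.6],
  ],
)

```text
t: 26.85
eef_pos: [0.4551, 0.0726, 0.3106]
ee_rot: [-3.141, -0.001, -3.092]
force: [0.2, 0.3, -0.4]
width: 0.07
```

Run:
```python
from h import *
grab_frame('scene');grab_frame('scene')
f=grab_frame('wrist'); save(f,'w10.png'); cap(f,'yellow',.455,.0735); dot(f,.455,.0735); plan(.455,.0735,.022)
```

```text
yellow (np.float64(1.8461279559285957), 454.39251708984375, 71.75668334960938, 19.14246368408203, array([454.17443979,  71.38793807,  26.        ]), array([258.17886179, 191.4796748 ]))
dot px [253.2 201.2] area 137 -> [457.9  79.7  26. ]
t 27.0 move [1.000e-01 8.000e-01 1.297e+02] [-0.01 -0.02 -0.09] F [-0.3 -0.7  0.3] w 0.0703
```

View pics/w10.png

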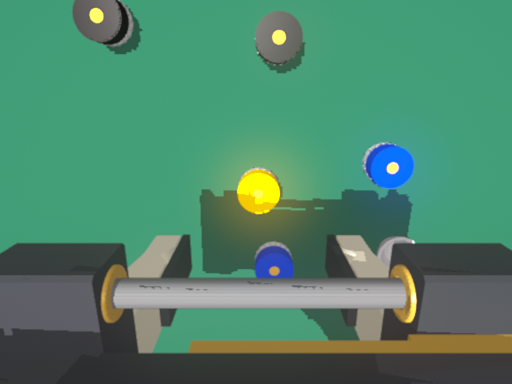

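Yellow is at (258,191), its dot at (258,194). The automatic dot fit caught the shadow, so I use the cap circle corrected as for red: (454.5, 73).

>>> drive_tool(
  moves=[
    [0.5,0,60,0,0,0,-0.6],
    [0.5,0,110,0,0,0,-0.6],
    [0.5,0,129.5,0,0,0,-0.6],
    [0.5,0,129.5,0,0,0,-0.6],
    [0.5,0,129.5,0,0,0,-0.6],
    [0.5,0,129.5,0,0,0,1],
    [0.5,0,129.5,0,0,0,1],
    [0.5,0,129.5,0,0,0,1],
    [0.5,0,129.5,0,0,0,1],
    [0.5,0,129.5,0,0,0,1],
    [0.5,0,129.5,0,0,0,1],
    [0.5,0,129.5,0,0,0,1],
  ],
)

```text
t: 28.5
eef_pos: [0.4547, 0.0735, 0.1818]
ee_rot: [3.142, 0.0, -3.091]
force: [-0.7, -0.2, 3.4]
width: 0.0332
```

```bash
python3 -c "
from h import *
plan(.588,-.3280,.24)"
```

```text
t 28.5 move [-112.9 -407.7 -217.5] [ 0.    0.01 -0.01] F [-0.7 -0.2  3.4] w 0.0332
```

>>> drive_tool(
  moves=[
    [0,0,-60,0,0,0,1],
    [0,-20,-115,0,0,0,1],
    [-20,-60,-150,0,0,0,1],
    [-45,-105,-180,0,0,0,1],
    [-70,-155,-205,0,0,0,1],
    [-95,-205,-217,0,0,0,1],
    [-113,-260,-217,0,0,0,1],
    [-113,-320,-217,0,0,0,1],
    [-113,-380,-217,0,0,0,1],
    [-113,-407.5,-217,0,0,0,1],
    [-113,-407.5,-217,0,0,0,1],
    [-113,-407.5,-217,0,0,0,1],
  ],
)

```text
t: 30.0
eef_pos: [0.5879, -0.3276, 0.398]
ee_rot: [3.141, -0.001, -3.091]
force: [1.1, -0.4, -0.0]
width: 0.0332
```

```bash
python3 -c "
from h import *
grab_frame('scene');grab_frame('scene');grab_frame('scene');grab_frame('scene')
plan(.588,-.328,.152)"
```

```text
t 30.2 move [ 0.3 -1.2 87.7] [-0.    0.02  0.07] F [ 0.  -0.6 -0.4] w 0.0335
```

>>> drive_tool(
  moves=[
    [0.3,-1,50,0,0,0,1],
    [0.3,-1,83,0,0,0,1],
    [0.3,-1,87.5,0,0,0,1],
    [0.3,-1,87.5,0,0,0,1],
    [0.3,-1,87.5,0,0,0,1],
    [0.3,-1,87.5,0,0,0,1],
  ],
)

```text
t: 30.95
eef_pos: [0.5881, -0.3289, 0.3127]
ee_rot: [-3.141, 0.002, -3.091]
force: [0.4, -0.3, -1.7]
width: 0.033
```

```bash
python3 -c "
from h import *
s=get_state();print(s['eef_pos'],s['force'])
chk('yellow',s['eef_pos'][2]-tcp_to_grasp+.0035)"
```

```text
[ 0.58813238 -0.32892835  0.31268639] [ 0.42331952 -0.25628097 -1.71759146]
yellow face x [0.571  0.6043] ymin+17 -0.3295 z 0.1557 n 2241
```

>>> drive_tool(
  moves=[
    [0,1,0,0,0,0,1],
    [0,1,8,0,0,0,1],
    [0,1,16,0,0,0,1],
    [0,1,22,0,0,0,1],
    [0,1,22,0,0,0,1],
    [0,1,22,0,0,0,1],
  ],
)

```text
t: 31.75
eef_pos: [0.5879, -0.3279, 0.2892]
ee_rot: [-3.141, 0.0, -3.091]
force: [0.5, -0.2, -0.6]
width: 0.0337
```

>>> drive_tool(
  moves=[
    [0,0,3,0,0,0,1],
    [0,0,5,0,0,0,1],
    [0,0,5,0,0,0,1],
    [0,0,5,0,0,0,-0.2],
    [0,0,5,0,0,0,-0.2],
    [0,0,5,0,0,0,-0.2],
    [0,0,5,0,0,0,-0.2],
    [0,0,5,0,0,0,-0.2],
    [0,0,-40,0,0,0,-0.2],
    [0,0,-100,0,0,0,-0.2],
    [0,0,-115,0,0,0,-0.2],
    [0,0,-115,0,0,0,-0.2],
  ],
)

```text
t: 33.25
eef_pos: [0.5878, -0.3278, 0.4055]
ee_rot: [-3.141, 0.003, -3.091]
force: [-0.5, -1.0, -0.8]
width: 0.0524
```

```bash
python3 -c "
from h import *
mag('c11.png','yellow'); print(get_state()['t'])"
```

```text
pile top z [0.1217 0.1228 0.1237] n 1362
tilt [-0.008  0.007  0.123]
33.35
```

View pics/c11.png

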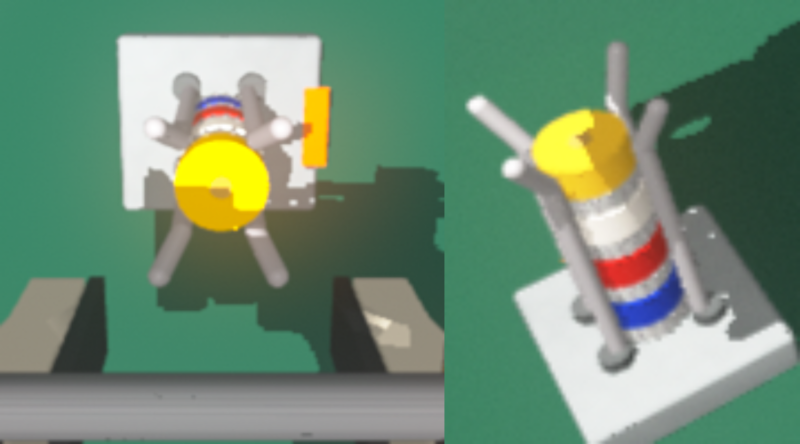

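All four plugs are piled blue, red, white, yellow. The top is at z 0.123 (0.124 expected), flat, and the gripper is clear.

```bash
python3 -c "
from h import *
print(job_done())"
```

```text
the job is handed in; nothing more can be done
None
```

The four plugs are loaded in the card's order, from the bottom up: blue, red, white, yellow. For blue I took the plug farthest from the base, at 0.56 m. I handed the job in at about 33 s on the robot's clock.

**Last checks:**
- In the final pictures all four plugs lie flat with caps up, inside the rods.
- The top of the pile measured 0.123 m (0.124 m expected), with a tilt slope of at most 0.008.
- The gripper was open and well above the magazine, and the wrist forces I read between moves stayed below 4 N.

**Disagreements along the way:**
- The top camera and the wrist camera differed by about 5–6 mm in y on the magazine's position. I used the wrist values, which agreed with the held plug, and insertion showed no contact.
- The automatic fit of yellow's centre dot failed on a shadow, so I used the cap outline instead.

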